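# Steady the swinging drop hanger and hang the clip caddy on it

### The job

The dark steel drop hanger on the grey stand has been knocked and is swinging from side to side. Steady it with a touch until it hangs still, then hang the small steel caddy that has the tall hoop handle on it by the hoop, and leave it hanging quietly. Do not knock over the vase of pencils.

Things in the scene. Friction and masses are not known exactly. Their poses are not given: they have to be found in the camera images.
- hanger (a joint): Swing angle (rad) of a 0.2 kg steel drop hanger: 0 plumb, + to the robot's left. Let go at 0.4 to 0.65, it swings on a near frictionless level pin, 0.7 s a cycle, longer than the time allowed. A strip 20 mm wide, 5 thick hangs from the pin; its foot turns towards the robot: level arm 10 mm thick, 100 long, tip turned up 17 mm. Pin on a fixed grey stand: 345 mm post, 160 mm base, behind the strip.
- hook (a point): Where to hang: point on top of the hanger's level arm, 70 mm from the strip, 47 mm from the end of the upturned tip. It is 125 mm below the pin, moves with the hanger and is 195 mm above the table when plumb. x points along the arm from tip to strip (level, away from the robot), z along the strip to the pin, y across, along the swing.
- caddy: Steel cup, 60 mm high, rim 52 across, dark clips inside, with a rigid upright hoop; 0.1 to 0.2 kg. Hoop of flat strip (12 wide along x, 4 thick): legs on the -y and +y sides, 60 over the outsides, 52 inside; top bar's underside 118, top 122 mm above the foot; opening above the rim 58 high, seen through along x. Origin: centre of underside, z up. The like tin without a hoop is not wanted.
- vase: White ceramic vase with pencils standing on the table, 80 mm across, 115 mm high, pencils to 190 mm. Origin: centre of the underside, z up.
Mind the look-alikes: they are no part of the job. Leave any red look-alike of the caddy alone.

How it is judged:
On the way:
1. the hanger hangs still and nearly plumb while the caddy is still away from it (value of joint hanger between -0.15 and 0.15 rad and velocity of joint hanger between -0.4 and 0.4 rad/s and distance between caddy and hook above 0.15 m), for 0.5 s.
At the end, for the whole second after the job is handed in: The caddy hangs by its hoop on the arm of the hanger, between the strip and the upturned tip (its foot 100 to 128 mm below the top of the arm, within 30 mm sideways), within 14 degrees of upright, the hanger within 11 degrees of plumb, the caddy moving slower than 0.12 m/s, let go (x of caddy in the frame of hook between -0.045 and 0.06 m and y of caddy in the frame of hook between -0.03 and 0.03 m and z of caddy in the frame of hook between -0.128 and -0.1 m and value of joint hanger between -0.2 and 0.2 rad and angle between caddy's own z axis and vertical below 0.25 rad and linear speed of caddy below 0.12 m/s); the robot touches nothing.
It fails at once if the vase of pencils is knocked over (angle between vase's own z axis and vertical above 0.5 rad).
It also fails if it takes over 70 s, if anything falls off the work surface, if the arm or the gripper's body presses on something with over 40 N, if the wrist force passes 120 N, or if a joint passes its speed limit or range.

### The arm

A 7-joint arm with a two-finger parallel gripper is mounted at the origin on the work surface. World frame = base frame: x ahead of the robot, y to its left, z up, the work surface at z = 0. Lengths are in m, angles in rad, forces in N, time in s.
With the tool pointing down it reaches from about 0.4 to 0.75 m from the base axis. Payload 19.5 kg.
Tool frame: the origin (TCP) lies on the mounting face of the last link; the fingertips stand 173 mm ahead of it and the grasp point (between the pads) lies 155 mm ahead of it; z points along the fingers, y is the line along which they close (so a half turn about z gives the same grasp; the last joint's range is limited). The gripper opens to 85 mm and grips with 20 to 120 N. Pads are 22 mm wide; open, the fingers measure 114 mm over their backs; the gripper's body (76 mm by 85 mm) begins 54 mm behind the grasp point. The pads swing forward as they close: fully open they stand 13 mm farther back than shut.
Start: joints at [1.201, 0.707, -0.028, 1.485, 0.022, 0.951, -0.075], TCP at [0.185, -0.544, 0.405] pointing down, gripper open.
Joint ranges: [-2.71, 2.71], [-0.32, 2.16], [-1.57, 1.52], [0, 2.45], [-1.46, 4.6], [0, 2.02], [-2.83, 2.83]. Speed limits (rad/s): [1.89, 1.89, 2.57, 2.57, 3.01, 3.01, 3.01].

### API

Orientations are given as a 3x3 rotation matrix whose columns are the frame's x, y, z axes.
In Python, from cell import bot gives the robot as it stands. The module is installed in compiled form; this text tells all that it offers.
- The arm moves only by the tool arm_command, never from a script. Its argument "steps" is a list of rows, each a list of 3 entries, a list of its own where there are three numbers: the shift along the tool's x, y, z in m, then the turn, a rotation vector about the tool's x, y, z in degrees, then the finger opening in m, from 0 to 0.0854. A call has 1 to 10 rows; each row shifts and turns the commanded pose from where the row before left it, along the tool's axes as they then stand; what a row does not reach is not made up. A row lasts 1/12 s, in which the tool goes at most 41.7 mm and 7.16 degrees, less where a joint would pass 70% of its speed; a pose out of reach is approached as far as the arm can. A call is refused whole if a number of a shift passes 0.0417 or a number of a turn 7.16, either way. A call with a gripper value outside its range is refused whole. The fingers move at their own pace and stop on an object; the grip force is fixed at half the most. Time passes only in rows, so rows that do not move let the fingers close. It gives the time, the measured TCP pose, the force, the opening and the grip force at its end, in the units of the state.
- bot.get_state(): the state, without advancing time (a new reading comes with each control period).
- bot.read_camera(name): name is "scene" or "top" or "wrist"; returns a dict with "pixels" (400x640x3 uint8, red, green, blue), "fx", "fy", "cx", "cy" (pixels), "R" (3x3) and "t" (3): a world point X has camera coordinates R X + t; the wrist camera has in their place "tool_from_camera" (4x4, takes a point from camera to tool coordinates, whose origin is the TCP and whose axes are the flange's). Camera axes: x right, y down, z forward; pixel columns grow to the right and rows downward; lengths in m; the calibration is good to about 2 mm. A picture is of the moment at which its call begins: read the wrist's pose just before it. There is no depth.
- bot.hand_in(): hands the job in; it is judged then, once.
The state is a dict: "clock": time; "joint_pos": joint angles; "joint_velocities": joint speeds; "joint_efforts": joint torques, N m; "eef_pos": TCP position; "orientation": TCP orientation; "wrist_force": force on the tool from outside, world axes, zero at the start; "moment": the same for the moment, N m; "finger_gap": opening from 0.0 (shut) to 1.0 (fully open); "grip_force": force on a finger pad.
Only numpy, scipy, OpenCV 4.12 (cv2) and the standard library are available. Lean on these libraries where they do the work, as an engineer would, in place of code of your own. Each camera call takes 0.05 s, during which the arm holds its last target. There are 200 camera calls.

## Working session

There is one attempt and no reset: what is moved stays moved. The work goes in short steps, Python scripts to look and compute and a tool call to move; the robot and the scene stay as the last step left them, time stands still between calls to the robot, and variables do not carry over. Pictures are saved under pics/ and viewed, at most 10 in all, crops included, and the job is handed in when it is done.

Besides the shell and the picture viewer there is one more tool, called after ">>>" as name(argument=value, ...) on one line, values as JSON. arm_command: Moves the arm, as the interface text tells. Its arguments: {"type":"object","properties":{"steps":{"type":"array","items":{"type":"array"}}},"required":["steps"]}

```bash
mkdir -p pics; cat > h.py <<'E'
import numpy as np, cv2
from cell import bot
def cam(n):
    s=bot.get_state(); c=bot.read_camera(n); c['s']=s
    if n=='wrist':
        T=np.eye(4);T[:3,:3]=np.array(s['orientation']);T[:3,3]=s['eef_pos']
        W=T@np.array(c['tool_from_camera']); c['R']=W[:3,:3].T; c['t']=-c['R']@W[:3,3]
    c['R']=np.array(c['R']);c['t']=np.array(c['t']);return c
def save(c,f): cv2.imwrite('pics/'+f,c['pixels'][:,:,::-1])
def ray(c,u,v):
    d=c['R'].T@np.array([(u-c['cx'])/c['fx'],(v-c['cy'])/c['fy'],1.]); return -c['R'].T@c['t'],d
def onz(c,u,v,z):
    o,d=ray(c,u,v); return o+d*(z-o[2])/d[2]
def proj(c,X):
    p=c['R']@np.array(X)+c['t']; return np.array([c['fx']*p[0]/p[2]+c['cx'],c['fy']*p[1]/p[2]+c['cy']])
def tri(a,ua,b,ub):
    o1,d1=ray(a,*ua);o2,d2=ray(b,*ub)
    A=np.stack([d1,-d2],1);k=np.linalg.lstsq(A,o2-o1,rcond=None)[0]
    p,q=o1+d1*k[0],o2+d2*k[1]; return (p+q)/2,np.linalg.norm(p-q)
E
python3 - <<'E'
from h import *
np.set_printoptions(precision=3,suppress=True)
a=cam('scene');b=cam('top')
save(a,'s0.png');save(b,'t0.png')
for c in(a,b): print(c['fx'],-c['R'].T@c['t'],c['R'])
s=bot.get_state();print(s['clock'],s['eef_pos'],s['orientation'],s['finger_gap'])
E
```

```text
387.3380076904458 [ 1.195 -0.266  0.87 ] [[ 0.348  0.937  0.003]
 [ 0.658 -0.242 -0.713]
 [-0.668  0.25  -0.701]]
453.7716022585871 [ 0.466 -0.024  1.358] [[ 0.025 -1.    -0.01 ]
 [-0.998 -0.024 -0.062]
 [ 0.061  0.011 -0.998]]
0.1 [ 0.185 -0.544  0.404] [[ 0.947  0.322 -0.   ]
 [ 0.322 -0.947  0.001]
 [-0.    -0.001 -1.   ]] 0.9988095610899215
```

View pics/s0.png

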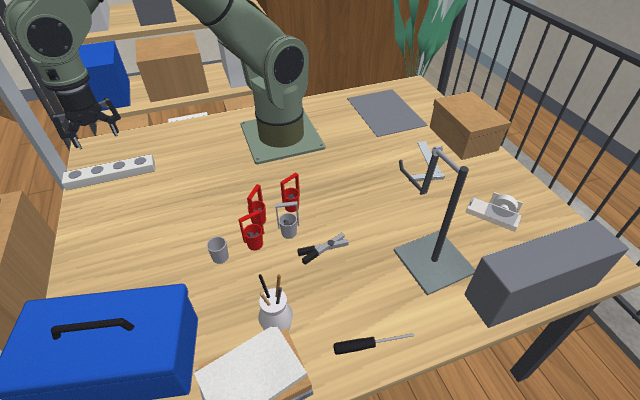

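View pics/t0.png

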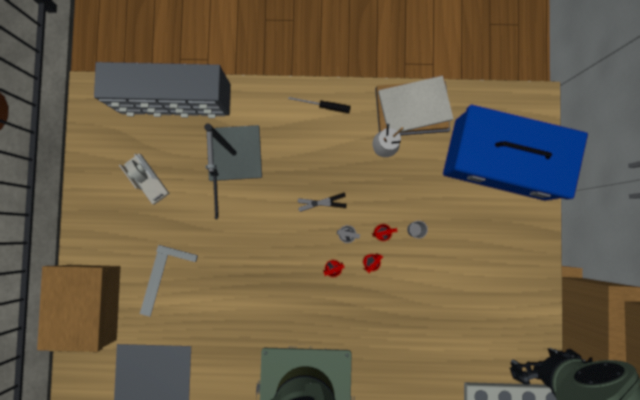

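The scene view shows the hanger stand at right: post top ~(463,170), pin ~(437,152), arm ending at ~(402,165). The silver hooped caddy is at ~(288,222), with three red look-alikes beside it and a plain tin at (218,250). In the top view the caddy is at (347,234), the hanger arm at (213,165)-(215,217), and the vase at (386,142), clear of the path. I'll zoom in on the details next.

```bash
python3 - <<'E'
import cv2,numpy as np
s=cv2.imread('pics/s0.png');t=cv2.imread('pics/t0.png')
def cr(i,u,v,w,h,k=5): return cv2.resize(i[v:v+h,u:u+w],None,fx=k,fy=k,interpolation=cv2.INTER_CUBIC)
A=np.hstack([cr(s,390,140,80,60),cr(t,190,118,80,60)])
A2=np.hstack([cr(s,240,175,80,60),cr(t,320,215,80,60)])
cv2.imwrite('pics/c0.png',np.vstack([A,A2]))
E
```

```text
(no output)
```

View pics/c0.png

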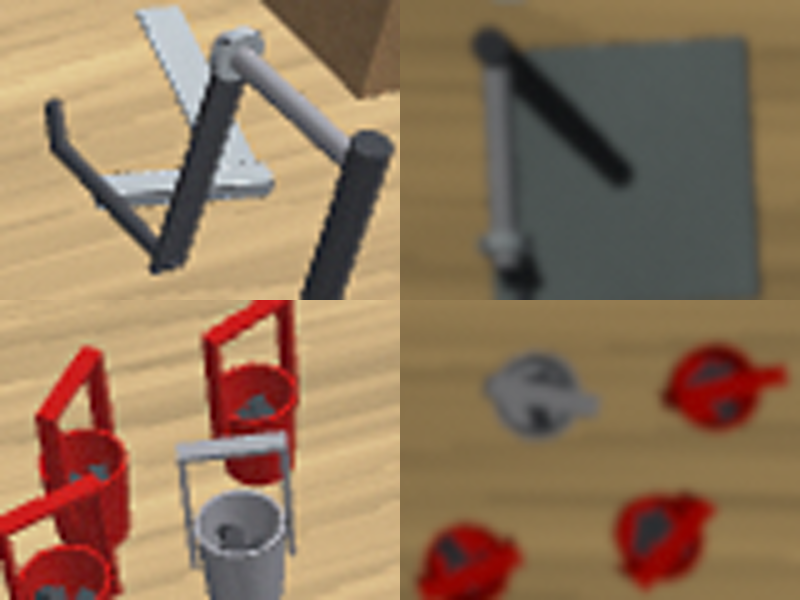

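In the crop, the pin head is at scene (437.4,150.4) and top (210,166.6), and the rod runs to the post at top (207.5,128). The silver hoop bar ends are at scene (276,205)/(297.6,202.4) and top (338,232.4)/(359,235.6).

```bash
python3 - <<'E'
from h import *
np.set_printoptions(precision=4,suppress=True)
a=cam('scene');b=cam('top')
print('pin',*tri(a,(437.4,150.4),b,(210,166.6)))
print('post',*tri(a,(463.5,169),b,(207.6,128)))
p=onz(b,210,166.6,.322);q=onz(b,209.6,132,.322);d=q-p;print('rod top',p,q,np.degrees(np.arctan2(d[1],d[0])))
print('rod scene',onz(a,437.4,150.4,.322),onz(a,461,167,.322))
for c,l,r in((a,(276,205),(297.6,202.4)),(b,(338,232.4),(359,235.6))):
    l=onz(c,*l,.12);r=onz(c,*r,.12);d=l-r
    print('bar',l,r,(l+r)/2,np.linalg.norm(d),np.degrees(np.arctan2(d[1],d[0])))
# refined caddy bar orientation: grey mask top
s=bot.get_state();print(s['clock'])
save(cam('wrist'),'w0.png')
# blobs of red in top for centroid
hsv=cv2.cvtColor(b['pixels'],cv2.COLOR_RGB2HSV)
m=((hsv[...,0]<8)|(hsv[...,0]>172))&(hsv[...,1]>180)&(hsv[...,2]>60)
n,_,st,ce=cv2.connectedComponentsWithStats(m.astype('uint8'))
for i in range(1,n):
    if st[i,4]>60: print('red',ce[i],st[i,4],onz(b,*ce[i],.09)[:2])
E
```

```text
pin [0.6183 0.2267 0.3179] 0.0003222621122771268
post [0.706  0.2332 0.3298] 0.000483478495973019
rod top [0.6178 0.2258 0.322 ] [0.6985 0.2299 0.322 ] 2.890318197012846
rod scene [0.6226 0.2228 0.322 ] [0.6914 0.2395 0.322 ]
bar [ 0.468  -0.1355  0.12  ] [ 0.4787 -0.0779  0.12  ] [ 0.4733 -0.1067  0.12  ] 0.05857988986685902 -100.56082062261615
bar [ 0.4753 -0.0815  0.12  ] [ 0.4681 -0.1388  0.12  ] [ 0.4717 -0.1102  0.12  ] 0.05771440331488972 82.76782338472401
0.2
red [383.4113 231.9307] 231 [ 0.48   -0.2093]
red [372.2545 262.0625] 224 [ 0.3958 -0.1797]
red [333.3408 268.6143] 223 [ 0.3749 -0.0722]
```

>>> arm_command(steps=[[[0.027,-0.024,0],[0,0,0],0],[[0.027,-0.024,0],[0,0,0],0],[[0.027,-0.024,0],[0,0,0],0],[[0.027,-0.024,0],[0,0,0],0],[[0.027,-0.024,0],[0,0,0],0],[[0.027,-0.024,0],[0,0,0],0],[[0.027,-0.024,0],[0,0,0],0],[[0.027,-0.024,0],[0,0,0],0],[[0.027,-0.024,0],[0,0,0],0],[[0.027,-0.024,0],[0,0,0],0]])

```text
clock: 1.08
eef_pos: [0.364, -0.2286, 0.4048]
orientation: [[0.947, 0.322, 0.0], [0.322, -0.947, -0.0], [0.0, 0.0, -1.0]]
wrist_force: [1.0, -1.1, 0.5]
finger_gap: 0.005
grip_force: 0.0
```

>>> arm_command(steps=[[[0.027,-0.024,0],[0,0,0],0],[[0.027,-0.024,0],[0,0,0],0],[[0.027,-0.024,0],[0,0,0],0],[[0.027,-0.024,0],[0,0,0],0],[[0.027,-0.024,0],[0,0,0],0],[[0.027,-0.024,0],[0,0,0],0],[[0.027,-0.024,0],[0,0,0],0],[[0.027,-0.024,0],[0,0,0],0],[[0.027,-0.024,0],[0,0,7],0],[[0,0,0],[0,0,7],0]])

```text
clock: 1.92
eef_pos: [0.5258, 0.0585, 0.4041]
orientation: [[0.996, 0.085, 0.001], [0.085, -0.996, 0.003], [0.001, -0.003, -1.0]]
wrist_force: [0.1, 1.1, -0.0]
finger_gap: 0.004
grip_force: 0.0
```

>>> arm_command(steps=[[[0.01,-0.01,0.025],[0,0,0],0],[[0.008,-0.01,0.026],[0,0,0],0],[[0,-0.004,0.002],[0,0,0],0],[[0,-0.003,0],[0,0,0],0],[[0,-0.002,0],[0,0,0],0],[[0,-0.002,0],[0,0,0],0],[[0,-0.002,0],[0,0,0],0],[[0,-0.002,0],[0,0,0],0],[[0,-0.002,0],[0,0,0],0],[[0,-0.002,0],[0,0,0],0]])

```text
clock: 2.75
eef_pos: [0.5387, 0.0929, 0.352]
orientation: [[0.997, 0.083, 0.0], [0.083, -0.997, 0.0], [0.0, -0.0, -1.0]]
wrist_force: [-0.5, 0.7, -0.8]
finger_gap: 0.003
grip_force: 0.0
```

>>> arm_command(steps=[[[0,-0.0015,0],[0,0,0],0],[[0,-0.0015,0],[0,0,0],0],[[0,-0.0015,0],[0,0,0],0],[[0,-0.0015,0],[0,0,0],0],[[0,-0.0015,0],[0,0,0],0],[[0,-0.0015,0],[0,0,0],0],[[0,-0.0015,0],[0,0,0],0],[[0,-0.0015,0],[0,0,0],0],[[0,-0.0015,0],[0,0,0],0],[[0,-0.0015,0],[0,0,0],0]])

```text
clock: 3.58
eef_pos: [0.5375, 0.108, 0.3517]
orientation: [[0.997, 0.083, 0.0], [0.083, -0.997, 0.0], [0.0, -0.0, -1.0]]
wrist_force: [0.3, 0.9, -0.3]
finger_gap: -0.001
grip_force: 0.0
```

```bash
python3 - <<'E'
from h import *
ims=[]
for i in range(4):
    a=cam('scene'); ims.append(cv2.resize(a['pixels'][120:220,370:480,::-1],None,fx=2.9,fy=2.9,interpolation=cv2.INTER_CUBIC))
cv2.imwrite('pics/d.png',np.vstack([np.hstack(ims[:2]),np.hstack(ims[2:])]))
print(a['s']['clock'],a['s']['eef_pos'])
E
```

```text
3.7333 [0.5374249  0.10790252 0.35170524]
```

View pics/d.png

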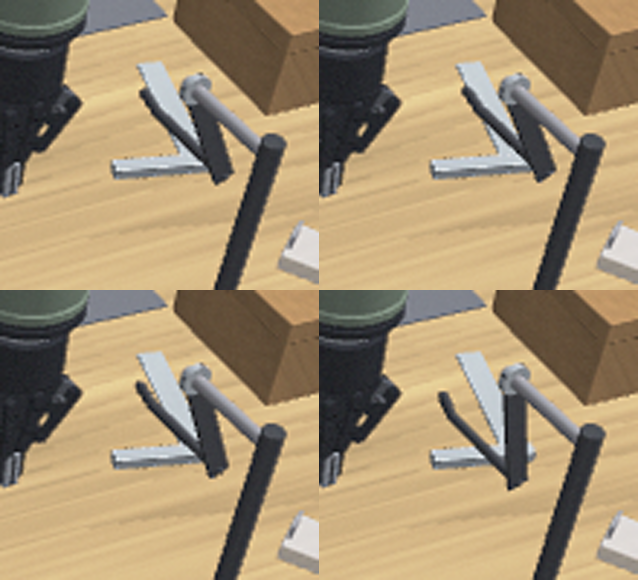

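The crops show the closed gripper at left, still clear of the hanger, which is swinging freely. I'll keep moving in slowly.

>>> arm_command(steps=[[[0,-0.0015,0],[0,0,0],0],[[0,-0.0015,0],[0,0,0],0],[[0,-0.0015,0],[0,0,0],0],[[0,-0.0015,0],[0,0,0],0],[[0,-0.0015,0],[0,0,0],0],[[0,-0.0015,0],[0,0,0],0],[[0,-0.0015,0],[0,0,0],0],[[0,-0.0015,0],[0,0,0],0],[[0,-0.0015,0],[0,0,0],0],[[0,-0.0015,0],[0,0,0],0]])

```text
clock: 4.62
eef_pos: [0.5362, 0.1229, 0.3517]
orientation: [[0.997, 0.083, -0.0], [0.083, -0.997, 0.0], [-0.0, -0.0, -1.0]]
wrist_force: [-0.3, -0.0, 0.1]
finger_gap: 0.001
grip_force: 0.0
```

>>> arm_command(steps=[[[0,-0.0015,0],[0,0,0],0],[[0,-0.0015,0],[0,0,0],0],[[0,-0.0015,0],[0,0,0],0],[[0,-0.0015,0],[0,0,0],0],[[0,-0.0015,0],[0,0,0],0],[[0,-0.0015,0],[0,0,0],0],[[0,-0.0015,0],[0,0,0],0],[[0,-0.0015,0],[0,0,0],0],[[0,-0.0015,0],[0,0,0],0],[[0,-0.0015,0],[0,0,0],0]])

```text
clock: 5.45
eef_pos: [0.5349, 0.1379, 0.3517]
orientation: [[0.997, 0.083, -0.0], [0.083, -0.997, 0.0], [-0.0, -0.0, -1.0]]
wrist_force: [-0.5, -1.2, -0.3]
finger_gap: -0.002
grip_force: 0.0
```

>>> arm_command(steps=[[[0,-0.0012,0],[0,0,0],0],[[0,-0.0012,0],[0,0,0],0],[[0,-0.0012,0],[0,0,0],0],[[0,-0.0012,0],[0,0,0],0],[[0,-0.0012,0],[0,0,0],0],[[0,-0.0012,0],[0,0,0],0],[[0,-0.0012,0],[0,0,0],0],[[0,-0.0012,0],[0,0,0],0],[[0,-0.0012,0],[0,0,0],0],[[0,-0.0012,0],[0,0,0],0]])

```text
clock: 6.28
eef_pos: [0.5339, 0.1498, 0.3517]
orientation: [[0.997, 0.083, 0.0], [0.083, -0.997, 0.0], [0.0, -0.0, -1.0]]
wrist_force: [0.6, 0.4, -0.4]
finger_gap: 0.003
grip_force: 0.0
```

>>> arm_command(steps=[[[0,-0.0012,0],[0,0,0],0],[[0,-0.0012,0],[0,0,0],0],[[0,-0.0012,0],[0,0,0],0],[[0,-0.0012,0],[0,0,0],0],[[0,-0.0012,0],[0,0,0],0],[[0,-0.0012,0],[0,0,0],0],[[0,-0.0012,0],[0,0,0],0],[[0,-0.0012,0],[0,0,0],0],[[0,-0.0012,0],[0,0,0],0],[[0,-0.0012,0],[0,0,0],0]])

```text
clock: 7.12
eef_pos: [0.5329, 0.1617, 0.3517]
orientation: [[0.997, 0.083, 0.0], [0.083, -0.997, 0.0], [0.0, -0.0, -1.0]]
wrist_force: [-0.0, 0.3, 1.3]
finger_gap: -0.002
grip_force: 0.0
```

>>> arm_command(steps=[[[0,-0.0012,0],[0,0,0],0],[[0,-0.0012,0],[0,0,0],0],[[0,-0.0012,0],[0,0,0],0],[[0,-0.0012,0],[0,0,0],0],[[0,-0.0012,0],[0,0,0],0],[[0,-0.0012,0],[0,0,0],0],[[0,-0.0012,0],[0,0,0],0],[[0,-0.0012,0],[0,0,0],0],[[0,-0.0012,0],[0,0,0],0],[[0,-0.0012,0],[0,0,0],0]])

```text
clock: 7.95
eef_pos: [0.5319, 0.1737, 0.3517]
orientation: [[0.997, 0.083, 0.0], [0.083, -0.997, 0.0], [0.0, -0.0, -1.0]]
wrist_force: [-0.5, -0.3, -0.6]
finger_gap: -0.003
grip_force: 0.0
```

>>> arm_command(steps=[[[0,-0.0012,0],[0,0,0],0],[[0,-0.0012,0],[0,0,0],0],[[0,-0.0012,0],[0,0,0],0],[[0,-0.0012,0],[0,0,0],0],[[0,-0.0012,0],[0,0,0],0],[[0,-0.0012,0],[0,0,0],0],[[0,-0.0012,0],[0,0,0],0],[[0,-0.0012,0],[0,0,0],0],[[0,-0.0012,0],[0,0,0],0],[[0,-0.0012,0],[0,0,0],0]])

```text
clock: 8.78
eef_pos: [0.5309, 0.1857, 0.3517]
orientation: [[0.997, 0.083, 0.0], [0.083, -0.997, 0.0], [0.0, -0.0, -1.0]]
wrist_force: [0.3, -1.5, 0.6]
finger_gap: -0.001
grip_force: 1.4
```

>>> arm_command(steps=[[[0,-0.0012,0],[0,0,0],0],[[0,-0.0012,0],[0,0,0],0],[[0,-0.0012,0],[0,0,0],0],[[0,-0.0012,0],[0,0,0],0],[[0,-0.0012,0],[0,0,0],0],[[0,-0.0012,0],[0,0,0],0],[[0,-0.0012,0],[0,0,0],0],[[0,-0.0012,0],[0,0,0],0],[[0,-0.0012,0],[0,0,0],0],[[0,-0.0012,0],[0,0,0],0]])

```text
clock: 9.62
eef_pos: [0.5299, 0.1976, 0.3517]
orientation: [[0.997, 0.083, -0.0], [0.083, -0.997, 0.0], [-0.0, -0.0, -1.0]]
wrist_force: [-0.2, -0.5, 0.2]
finger_gap: -0.001
grip_force: 0.0
```

>>> arm_command(steps=[[[0,-0.0012,0],[0,0,0],0],[[0,-0.0012,0],[0,0,0],0],[[0,-0.0012,0],[0,0,0],0],[[0,-0.0012,0],[0,0,0],0],[[0,-0.0012,0],[0,0,0],0],[[0,-0.0012,0],[0,0,0],0],[[0,-0.0012,0],[0,0,0],0],[[0,-0.0012,0],[0,0,0],0],[[0,-0.0012,0],[0,0,0],0],[[0,-0.0012,0],[0,0,0],0]])

```text
clock: 10.45
eef_pos: [0.5289, 0.2096, 0.3518]
orientation: [[0.997, 0.083, 0.0], [0.083, -0.997, 0.0], [0.0, -0.0, -1.0]]
wrist_force: [0.5, -0.2, -0.0]
finger_gap: -0.002
grip_force: 0.1
```

```bash
python3 - <<'E'
from h import *
ims=[]
for i in range(6):
    a=cam('scene'); ims.append(cv2.resize(a['pixels'][130:210,380:470,::-1],None,fx=2.9,fy=2.9,interpolation=cv2.INTER_CUBIC))
cv2.imwrite('pics/d2.png',np.vstack([np.hstack(ims[:3]),np.hstack(ims[3:])]))
print(a['s']['clock'],a['s']['eef_pos'])
E
```

```text
10.7 [0.52893984 0.20940943 0.35171176]
```

View pics/d2.png

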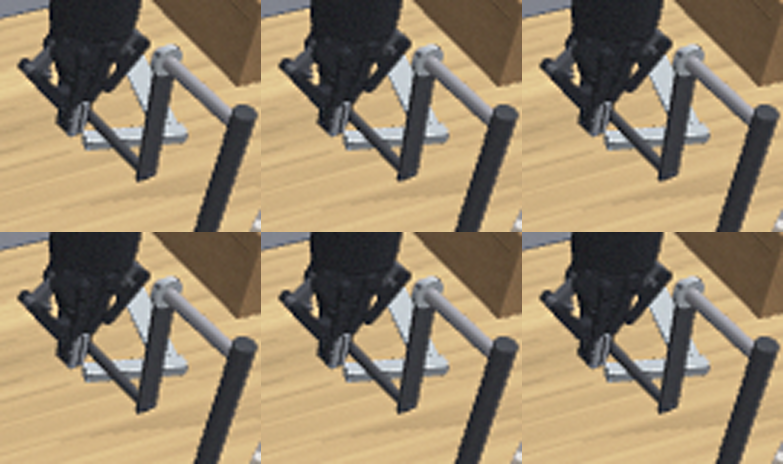

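All frames show the hanger at rest against the finger. I'll retract slowly so that it settles plumb.

>>> arm_command(steps=[[[0,0.0008,0],[0,0,0],0],[[0,0.001,0],[0,0,0],0],[[0,0.001,0],[0,0,0],0],[[0,0.001,0],[0,0,0],0],[[0,0.001,0],[0,0,0],0],[[0,0.001,0],[0,0,0],0],[[0,0.001,0],[0,0,0],0],[[0,0.001,0],[0,0,0],0],[[0,0.001,0],[0,0,0],0],[[0,0.001,0],[0,0,0],0]])

```text
clock: 11.58
eef_pos: [0.5298, 0.1996, 0.3517]
orientation: [[0.997, 0.083, -0.0], [0.083, -0.997, 0.0], [-0.0, -0.0, -1.0]]
wrist_force: [0.2, -0.5, 0.0]
finger_gap: 0.004
grip_force: 0.0
```

>>> arm_command(steps=[[[0,0.001,0],[0,0,0],0],[[0,0.001,0],[0,0,0],0],[[0,0.001,0],[0,0,0],0],[[0,0.001,0],[0,0,0],0],[[0,0.001,0],[0,0,0],0],[[0,0.0015,0],[0,0,0],0],[[0,0.002,0],[0,0,0],0],[[0,0.003,0],[0,0,0],0],[[0,0.004,0],[0,0,0],0],[[0,0.006,0],[0,0,0],0]])

```text
clock: 12.42
eef_pos: [0.5315, 0.178, 0.3517]
orientation: [[0.996, 0.084, -0.0], [0.084, -0.996, 0.0], [-0.0, -0.0, -1.0]]
wrist_force: [-0.4, -0.5, -0.3]
finger_gap: 0.003
grip_force: 0.0
```

>>> arm_command(steps=[[[0,0.012,0],[0,0,0],0],[[0,0.02,0],[0,0,0],0],[[0,0.03,0],[0,0,0],0.07],[[0,0.03,0],[0,0,0],0.07],[[0,0.03,0],[0,0,0],0.07]])

```text
clock: 12.83
eef_pos: [0.5415, 0.0544, 0.3518]
orientation: [[0.997, 0.083, 0.0], [0.083, -0.997, -0.0], [0.0, 0.0, -1.0]]
wrist_force: [0.0, -0.2, 0.2]
finger_gap: 0.42
grip_force: 0.0
```

```bash
python3 - <<'E'
from h import *
np.set_printoptions(precision=4,suppress=True)
ims=[]
for i in range(4):
    a=cam('scene'); b=cam('top') if i==3 else None; ims.append(cv2.resize(a['pixels'][140:210,390:470,::-1],None,fx=4,fy=4,interpolation=cv2.INTER_CUBIC))
t=cv2.resize(b['pixels'][120:230,180:280,::-1],None,fx=5,fy=5,interpolation=cv2.INTER_CUBIC)[:560]
t=cv2.resize(t,(360,396))
o=np.zeros((560,800,3),'uint8');
for i in range(2): o[i*280:i*280+280,:320]=ims[i*3]
t=cv2.resize(b['pixels'][122:222,195:275,::-1],None,fx=5.5,fy=5.5,interpolation=cv2.INTER_CUBIC)
o[:550,330:770]=t
cv2.imwrite('pics/d3.png',o)
print(a['s']['clock'],a['s']['eef_pos'])
for z in(.19,.32): print(proj(a,(.622,.227,z)))
d=[np.abs(ims[0].astype(int)-x).mean() for x in ims];print(d)
E
```

```text
12.9833 [0.5418 0.0536 0.3519]
[428.0086 191.2507]
[438.6421 150.5423]
[np.float64(0.0), np.float64(1.1301227678571428), np.float64(1.3336941964285713), np.float64(1.5587127976190476)]
```

View pics/d3.png

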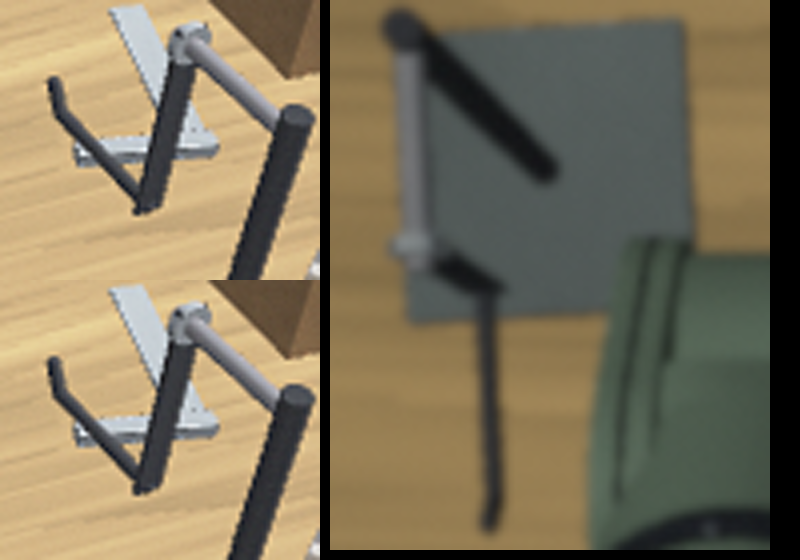

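The hanger hangs still in both scene frames. In the top view the arm runs from ~(223,175) to ~(224,215). Now I'll measure the angle and the hook position.

```bash
python3 - <<'E'
from h import *
np.set_printoptions(precision=4,suppress=True)
a=cam('scene');b=cam('top')
print(onz(b,223.2,175.5,.19),onz(b,223.8,212,.19),onz(b,224,216,.212))
# scene crop offset (390,140) scale 4: foot (148,205), arm/tip bend (60,110), tip top (54,80)
f=lambda u,v:(390+u/4,140+v/4)
print('foot',onz(a,*f(146,207),.185),'bend',onz(a,*f(60,112),.19),'tip',onz(a,*f(54,80),.212))
print('tri bend',*tri(a,f(60,112),b,(223.8,212.5)))
print('pin', *tri(a,f(190,45),b,(210.5,167.5)))
# motion check over time, dark mask centroid of arm in the top view
for i in range(8):
    c=cam('top');g=c['pixels'][185:212,212:236].sum(2); w=(g<230)*1.; print(c['s']['clock'],(w*np.arange(212,236)).sum()/w.sum(),w.sum())
E
```

```text
[0.6148 0.2225 0.19  ] [0.52   0.2174 0.19  ] [0.5089 0.212  0.212 ]
foot [0.6181 0.226  0.185 ] bend [0.5213 0.2162 0.19  ] tip [0.5125 0.2129 0.212 ]
tri bend [0.5189 0.2179 0.1875] 0.00011330186753172948
pin [0.6173 0.2272 0.3143] 0.0017192243230323835
13.1833 224.0952380952381 84.0
13.2333 224.08235294117648 85.0
13.2833 223.98837209302326 86.0
13.3333 223.9431818181818 88.0
13.3833 223.81176470588235 85.0
13.4333 223.75903614457832 83.0
13.4833 223.7 80.0
13.5333 223.65853658536585 82.0
```

The hanger is still and plumb. Next I'll move over the caddy.

>>> arm_command(steps=[[[-0.0166,0.0311,0],[0,0,0],0.076],[[-0.0166,0.0311,0],[0,0,0],0.076],[[-0.0166,0.0311,0],[0,0,0],0.076],[[-0.0166,0.0311,0],[0,0,0],0.076],[[-0.0166,0.0311,0],[0,0,6.9],0.076],[[0,0,0],[0,0,6.9],0.076],[[0,0,0],[0,0,0],0.076]])

```text
clock: 14.17
eef_pos: [0.4714, -0.1067, 0.3519]
orientation: [[0.986, -0.166, 0.0], [-0.166, -0.986, -0.0], [0.0, 0.0, -1.0]]
wrist_force: [1.0, 0.5, 0.6]
finger_gap: 0.893
grip_force: 0.0
```

```bash
python3 - <<'E'
from h import *
np.set_printoptions(precision=4,suppress=True)
w=cam('wrist');save(w,'w1.png');print(w['s']['clock'],w['s']['eef_pos'],w['s']['finger_gap'],w['s']['orientation'])
for X in [(.472,-.108,.12),(.4766,-.078,.12),(.4674,-.138,.12),(.472,-.108,.06)]: print(proj(w,X))
E
```

```text
14.1667 [ 0.4714 -0.1067  0.3519] 0.8925560337592625 [[ 0.9861 -0.1664  0.0001]
 [-0.1664 -0.9861 -0.0003]
 [ 0.0001  0.0003 -1.    ]]
[321.7399 212.3632]
[279.4437 212.981 ]
[364.0923 211.7447]
[321.281 187.902]
```

View pics/w1.png

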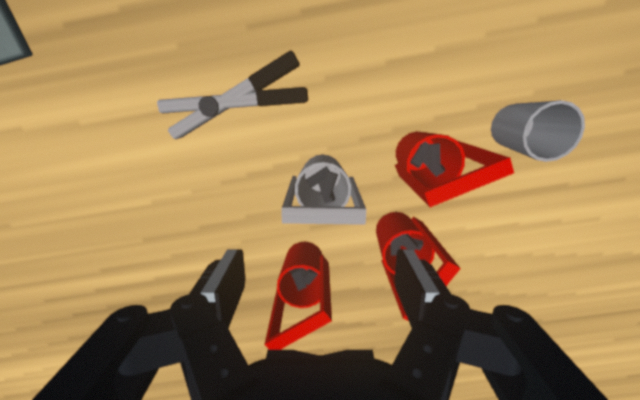

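The wrist view shows the silver bar at (282–366, 206–223), level in the picture, so the yaw is aligned. It is about 2 px to the right and 2 px below the prediction, so I'll shift about 3 mm along tool y and go down. The reds have at least 15 mm clearance.

>>> arm_command(steps=[[[0,0.003,0.02],[0,0,0],0.076],[[0,0,0.03],[0,0,0],0.076],[[0,0,0.03],[0,0,0],0.076],[[0,0,0.02],[0,0,0],0.076],[[0,0,0],[0,0,0],0.05],[[0,0,0],[0,0,0],0.05],[[0,0,0],[0,0,0],0.05],[[0,0,0],[0,0,0],0.05],[[0,0,0],[0,0,0],0.05]])

```text
clock: 14.97
eef_pos: [0.4718, -0.108, 0.2528]
orientation: [[0.988, -0.156, 0.002], [-0.156, -0.988, -0.0], [0.002, -0.0, -1.0]]
wrist_force: [0.6, 0.2, -1.9]
finger_gap: 0.688
grip_force: 65.2
```

>>> arm_command(steps=[[[0,0,-0.015],[0,0,0],0.05],[[0,0,-0.027],[0,0,0],0.05],[[0,0,-0.027],[0,0,0],0.05],[[0,0,-0.027],[0,0,0],0.05],[[0,0,-0.012],[0,0,0],0.05],[[-0.004,-0.015,0],[0,0,0],0.05],[[-0.006,-0.025,0],[0,0,0],0.05],[[-0.006,-0.026,0],[0,0,0],0.05],[[-0.006,-0.026,0],[0,0,0],0.05],[[-0.006,-0.026,0],[0,0,0],0.05]])

```text
clock: 15.8
eef_pos: [0.462, 0.014, 0.3605]
orientation: [[0.988, -0.156, 0.001], [-0.156, -0.988, 0.0], [0.001, -0.001, -1.0]]
wrist_force: [0.7, 0.1, -1.8]
finger_gap: 0.693
grip_force: 65.4
```

>>> arm_command(steps=[[[-0.006,-0.026,0],[0,0,0],0.05],[[-0.006,-0.026,0],[0,0,0],0.05],[[-0.006,-0.026,0],[0,0,0],0.05],[[-0.006,-0.026,0],[0,0,0],0.05],[[-0.006,-0.026,0],[0,0,0],0.05],[[-0.006,-0.026,0],[0,0,0],0.05],[[-0.007,-0.025,0],[0,0,0],0.05],[[-0.006,-0.012,0],[0,0,-6.6],0.05],[[0,0,0],[0,0,-6.6],0.05],[[0,0,0],[0,0,0],0.05]])

```text
clock: 16.63
eef_pos: [0.4438, 0.2118, 0.3604]
orientation: [[0.997, 0.081, 0.001], [0.081, -0.997, 0.001], [0.001, -0.001, -1.0]]
wrist_force: [-0.3, -1.3, -0.9]
finger_gap: 0.697
grip_force: 65.3
```

```bash
python3 - <<'E'
from h import *
np.set_printoptions(precision=4,suppress=True)
a=cam('scene');b=cam('top')
k=lambda c,u,v,w,h,f:cv2.resize(c['pixels'][v:v+h,u:u+w,::-1],None,fx=f,fy=f,interpolation=cv2.INTER_CUBIC)
A=k(a,340,110,130,120,4);B=k(b,195,120,70,120,4)
cv2.imwrite('pics/e.png',np.hstack([A,B]))
s=bot.get_state();print(s['clock'],s['eef_pos'],s['orientation'],s['finger_gap'],s['grip_force'],s['wrist_force'])
E
```

```text
16.7333 [0.4443 0.2106 0.3602] [[ 0.9976  0.0687  0.0005]
 [ 0.0687 -0.9976  0.0004]
 [ 0.0005 -0.0004 -1.    ]] 0.6925695093863241 65.30092475004494 [-0.0883 -0.2754 -1.607 ]
```

View pics/e.png

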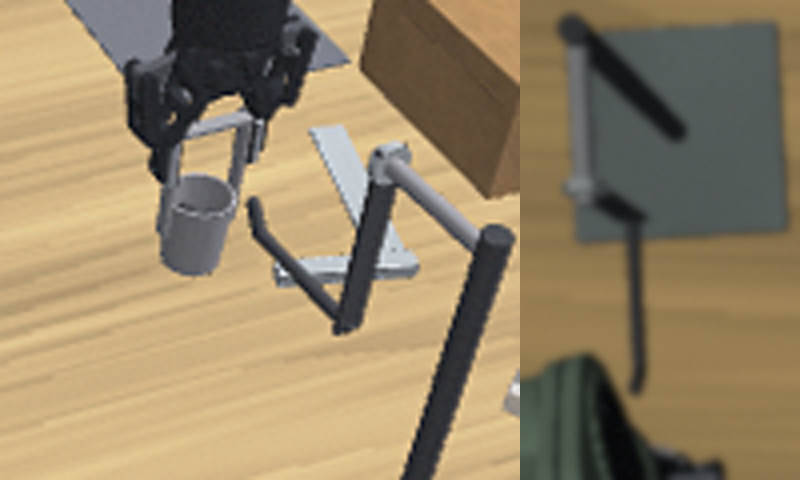

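The caddy is held upright in front of the arm tip. The bar is at scene ~(383,144)-(402,139), the tip end at ~(403,161). I'll check the numbers.

```bash
python3 - <<'E'
from h import *
np.set_printoptions(precision=4,suppress=True)
a=cam('scene');b=cam('top')
print('tip',*tri(a,(403,160.8),b,(224.2,216.3)))
x=np.array([.9976,.0687,0]);y=np.array([-.0687,.9976,0]);c=np.array([.4443,.2106,.229])
print('bar ends', proj(a,c-.03*y), proj(a,c+.03*y))
print('meas plane', onz(a,383,143.2,.229),onz(a,402.5,138.75,.229))
# dark arm columns by row in the top view
for r in range(180,214,6):
    g=b['pixels'][r,212:236].sum(1).astype(float);w=np.clip(260-g,0,None);u=(w*np.arange(212,236)).sum()/w.sum();print(r,onz(b,u,r,.195))
E
```

```text
tip [0.5087 0.2134 0.2061] 0.0016803950436254948
bar ends [382.3094 143.3598] [400.9992 138.042 ]
meas plane [0.4464 0.1828 0.229 ] [0.4466 0.2429 0.229 ]
180 [0.6024 0.222  0.195 ]
186 [0.5869 0.2202 0.195 ]
192 [0.5714 0.2188 0.195 ]
198 [0.5559 0.2176 0.195 ]
204 [0.5404 0.2163 0.195 ]
210 [0.5245 0.2324 0.195 ]
```

>>> arm_command(steps=[[[0.006,0,0],[0,0,0],0.05],[[0.012,0,0],[0,0,0],0.05],[[0.014,0,0],[0,0,0],0.05],[[0.014,0,0],[0,0,0],0.05],[[0.014,0,0],[0,0,0],0.05],[[0.014,0,0],[0,0,0],0.05],[[0.011,0,0],[0,0,0],0.05],[[0.006,0,0],[0,0,0],0.05],[[0,0,0.008],[0,0,0],0.05],[[0,0,0.008],[0,0,0],0.05]])

```text
clock: 17.67
eef_pos: [0.5348, 0.2175, 0.3431]
orientation: [[0.997, 0.072, -0.0], [0.072, -0.997, 0.0], [-0.0, -0.0, -1.0]]
wrist_force: [-0.5, 1.0, -2.1]
finger_gap: 0.694
grip_force: 65.4
```

>>> arm_command(steps=[[[0,0,0.006],[0,0,0],0.05],[[0,0,0.003],[0,0,0],0.05],[[0,0,0.001],[0,0,0],0.05],[[0,0,0],[0,0,0],0.05]])

```text
clock: 18.0
eef_pos: [0.5348, 0.2178, 0.3335]
orientation: [[0.997, 0.073, -0.0], [0.073, -0.997, -0.0], [-0.0, 0.0, -1.0]]
wrist_force: [-0.5, 0.2, -1.4]
finger_gap: 0.693
grip_force: 65.4
```

```bash
python3 - <<'E'
from h import *
a=cam('scene')
k=lambda c,u,v,w,h,f:cv2.resize(c['pixels'][v:v+h,u:u+w,::-1],None,fx=f,fy=f,interpolation=cv2.INTER_CUBIC)
cv2.imwrite('pics/f.png',k(a,370,120,100,90,6))
s=bot.get_state();print(s['clock'],s['eef_pos'],s['finger_gap'],s['grip_force'],s['wrist_force'])
E
```

```text
18.05 [0.53486861 0.21773943 0.33381956] 0.6904127633840664 65.37740637024399 [ 0.64151498  0.01732012 -0.7889598 ]
```

View pics/f.png

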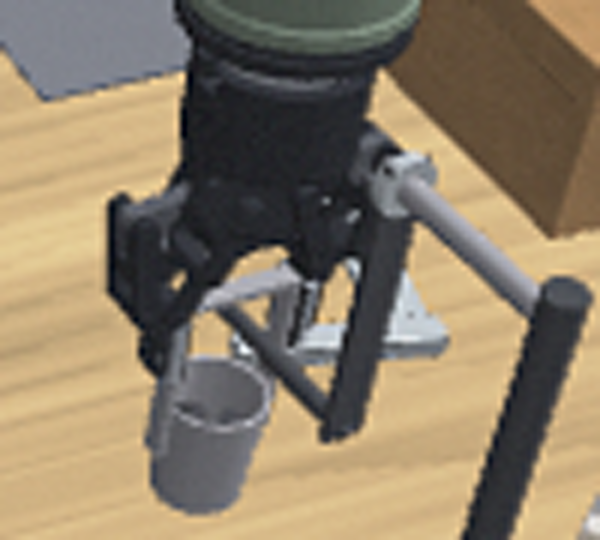

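The arm passes through the hoop under the bar at (225,305), and about 4 mm remain. I'll lower gently.

>>> arm_command(steps=[[[0,0,0.001],[0,0,0],0.05],[[0,0,0.001],[0,0,0],0.05],[[0,0,0.0005],[0,0,0],0.05],[[0,0,0],[0,0,0],0.05]])

```text
clock: 18.38
eef_pos: [0.5349, 0.2177, 0.3312]
orientation: [[0.997, 0.073, -0.0], [0.073, -0.997, 0.0], [-0.0, -0.0, -1.0]]
wrist_force: [0.3, 0.4, -0.7]
finger_gap: 0.691
grip_force: 65.4
```

>>> arm_command(steps=[[[0,0,0.0005],[0,0,0],0.05],[[0,0,0.0005],[0,0,0],0.05],[[0,0,0],[0,0,0],0.05]])

```text
clock: 18.63
eef_pos: [0.5349, 0.2177, 0.3301]
orientation: [[0.997, 0.073, -0.0], [0.073, -0.997, 0.0], [-0.0, -0.0, -1.0]]
wrist_force: [0.3, -0.4, -1.4]
finger_gap: 0.695
grip_force: 65.4
```

>>> arm_command(steps=[[[0,0,0.0005],[0,0,0],0.05],[[0,0,0],[0,0,0],0.05]])

```text
clock: 18.8
eef_pos: [0.5349, 0.2177, 0.3297]
orientation: [[0.997, 0.073, -0.0], [0.073, -0.997, 0.0], [-0.0, -0.0, -1.0]]
wrist_force: [0.9, -0.3, -2.3]
finger_gap: 0.698
grip_force: 65.4
```

>>> arm_command(steps=[[[0,0,0.0005],[0,0,0],0.05],[[0,0,0.0005],[0,0,0],0.05],[[0,0,0],[0,0,0],0.05]])

```text
clock: 19.05
eef_pos: [0.535, 0.2177, 0.3286]
orientation: [[0.997, 0.073, -0.0], [0.073, -0.997, 0.0], [-0.0, -0.0, -1.0]]
wrist_force: [-1.3, 0.2, -1.5]
finger_gap: 0.696
grip_force: 65.4
```

>>> arm_command(steps=[[[0,0,0.0005],[0,0,0],0.05],[[0,0,0.0005],[0,0,0],0.05],[[0,0,0],[0,0,0],0.05]])

```text
clock: 19.3
eef_pos: [0.5349, 0.2177, 0.3276]
orientation: [[0.997, 0.073, -0.0], [0.073, -0.997, 0.0], [-0.0, -0.0, -1.0]]
wrist_force: [-0.7, 0.1, -1.7]
finger_gap: 0.695
grip_force: 65.4
```

>>> arm_command(steps=[[[0,0,0.0005],[0,0,0],0.05],[[0,0,0.0005],[0,0,0],0.05],[[0,0,0],[0,0,0],0.05]])

```text
clock: 19.55
eef_pos: [0.535, 0.2177, 0.327]
orientation: [[0.997, 0.073, 0.0], [0.073, -0.997, 0.0], [0.0, -0.0, -1.0]]
wrist_force: [-0.7, 0.6, 3.7]
finger_gap: 0.692
grip_force: 65.9
```

>>> arm_command(steps=[[[0,0,0.0005],[0,0,0],0.05],[[0,0,0.0005],[0,0,0],0.05],[[0,0,0],[0,0,0],0.05]])

```text
clock: 19.8
eef_pos: [0.535, 0.2178, 0.3266]
orientation: [[0.997, 0.073, 0.001], [0.073, -0.997, 0.001], [0.001, -0.001, -1.0]]
wrist_force: [-4.2, -0.4, 16.0]
finger_gap: 0.696
grip_force: 67.0
```

```bash
python3 - <<'E'
from h import *
f=[]
for i in range(6):
    a=cam('scene'); f.append(a['s']['wrist_force'])
k=lambda c,u,v,w,h,f:cv2.resize(c['pixels'][v:v+h,u:u+w,::-1],None,fx=f,fy=f,interpolation=cv2.INTER_CUBIC)
cv2.imwrite('pics/g.png',k(a,385,145,60,60,9))
print(a['s']['clock'],a['s']['eef_pos'],np.mean(f,0))
E
```

```text
20.05 [0.53500524 0.21780914 0.32664608] [-4.22664806 -0.31936827 15.66270284]
```

View pics/g.png

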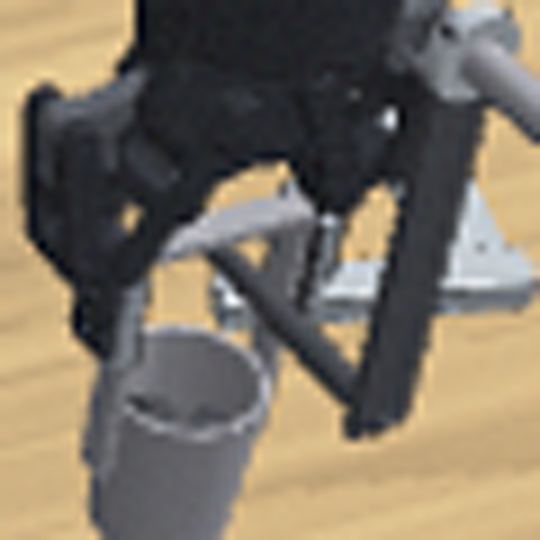

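Contact came at TCP z≈0.327, now pressing at about 16 N. The bar rests with the arm slightly to the -y side, at ~(220,245) in the crop. I'll lift a little, centre it, set it down and release.

>>> arm_command(steps=[[[0,0,-0.0025],[0,0,0],0.05],[[0,0.002,0],[0,0,0],0.05],[[0,0.002,0],[0,0,0],0.05],[[0,0,0.0005],[0,0,0],0.05],[[0,0,0.0004],[0,0,0],0.05],[[0,0,0],[0,0,0],0.05]])

```text
clock: 20.6
eef_pos: [0.5353, 0.2137, 0.3272]
orientation: [[0.997, 0.073, -0.0], [0.073, -0.997, 0.0], [-0.0, -0.0, -1.0]]
wrist_force: [-0.1, 0.0, -1.1]
finger_gap: 0.693
grip_force: 65.5
```

>>> arm_command(steps=[[[0,0,0],[0,0,0],0.06],[[0,0,0],[0,0,0],0.062],[[0,0,0],[0,0,0],0.064],[[0,0,0],[0,0,0],0.066],[[0,0,0],[0,0,0],0.07],[[0,0,0],[0,0,0],0.075],[[0,0,0],[0,0,0],0.08],[[0,0,0],[0,0,0],0.08]])

```text
clock: 21.27
eef_pos: [0.5353, 0.2137, 0.3273]
orientation: [[0.997, 0.073, 0.0], [0.073, -0.997, 0.0], [0.0, -0.0, -1.0]]
wrist_force: [-0.3, 0.0, 0.0]
finger_gap: 0.938
grip_force: 0.0
```

```bash
python3 - <<'E'
from h import *
ims=[]
for i in range(4):
    a=cam('scene');ims.append(cv2.resize(a['pixels'][140:215,380:450,::-1],None,fx=5,fy=5,interpolation=cv2.INTER_CUBIC))
cv2.imwrite('pics/i.png',np.hstack([ims[0],ims[3]]))
print(a['s']['clock'],a['s']['eef_pos'],a['s']['wrist_force'],a['s']['finger_gap'],[np.abs(ims[0].astype(int)-x).mean() for x in ims])
E
```

```text
21.4167 [0.53524865 0.21372384 0.32735004] [-0.51143554  0.67766186  0.39330854] 0.9334349111582164 [np.float64(0.0), np.float64(2.871725714285714), np.float64(4.286176507936508), np.float64(5.1760431746031745)]
```

View pics/i.png

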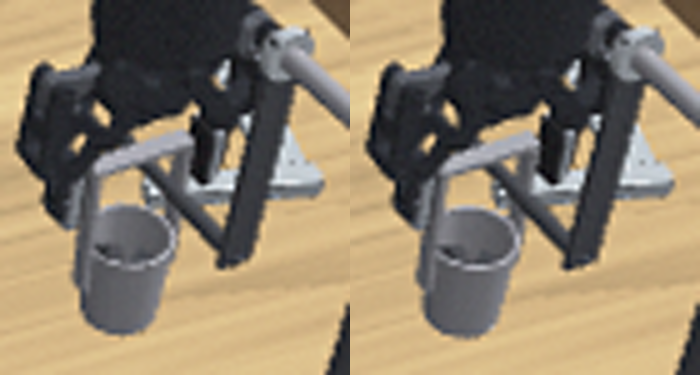

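The caddy hangs on the arm, released, with a slight sway. I'll track the cup numerically to measure it, and view no more pictures.

```bash
cat > tr.py <<'E'
from h import *
def track(n,p=True):
    r=[]
    for i in range(n):
        a=cam('scene');h=cv2.cvtColor(a['pixels'],cv2.COLOR_RGB2HSV)[186:215,388:424]
        m=((h[...,1]<70)).astype(float);ys,xs=np.mgrid[186:215,388:424]
        r.append((a['s']['clock'],(m*xs).sum()/m.sum(),(m*ys).sum()/m.sum(),m.sum()))
    return np.array(r)
if __name__=='__main__':
    np.set_printoptions(precision=2,suppress=True)
    print(track(24)); c=cam('scene'); print(proj(c,(.535,.2137,.08)),proj(c,(.535,.2237,.08)),proj(c,(.545,.2137,.08)))
E
python3 tr.py
```

```text
[[ 21.47 403.51 194.88 395.  ]
 [ 21.52 403.39 194.91 396.  ]
 [ 21.57 403.51 194.88 396.  ]
 [ 21.62 403.56 194.91 384.  ]
 [ 21.67 404.07 194.75 380.  ]
 [ 21.72 404.36 194.68 375.  ]
 [ 21.77 404.69 194.68 370.  ]
 [ 21.82 404.9  194.69 364.  ]
 [ 21.87 405.21 194.58 361.  ]
 [ 21.92 405.24 194.59 360.  ]
 [ 21.97 405.21 194.58 361.  ]
 [ 22.02 405.   194.63 362.  ]
 [ 22.07 404.8  194.65 369.  ]
 [ 22.12 404.55 194.63 374.  ]
 [ 22.17 404.15 194.7  376.  ]
 [ 22.22 403.85 194.84 384.  ]
 [ 22.27 403.64 194.85 390.  ]
 [ 22.32 403.51 194.87 396.  ]
 [ 22.37 403.46 194.89 394.  ]
 [ 22.42 403.55 194.86 390.  ]
 [ 22.47 403.72 194.82 384.  ]
 [ 22.52 404.08 194.77 381.  ]
 [ 22.57 404.41 194.67 376.  ]
 [ 22.62 404.69 194.68 370.  ]]
[400.92 200.26] [404.   199.41] [402.59 202.59]
```

The sway is only about ±3 mm at roughly 0.03 m/s, so I'll withdraw straight up and then back.

>>> arm_command(steps=[[[0,0,-0.004],[0,0,0],0.08],[[0,0,-0.008],[0,0,0],0.08],[[0,0,-0.012],[0,0,0],0.08],[[0,0,-0.015],[0,0,0],0.08],[[0,0,-0.02],[0,0,0],0.08],[[0,0,-0.02],[0,0,0],0.08],[[-0.02,0,-0.02],[0,0,0],0.08],[[-0.03,0,-0.01],[0,0,0],0.08],[[-0.03,0,0],[0,0,0],0.08],[[-0.02,0,0],[0,0,0],0.08]])

```text
clock: 23.55
eef_pos: [0.4333, 0.206, 0.4376]
orientation: [[0.997, 0.073, 0.001], [0.073, -0.997, 0.001], [0.001, -0.001, -1.0]]
wrist_force: [-0.1, 1.8, -1.1]
finger_gap: 0.937
grip_force: 0.0
```

```bash
python3 - <<'E'
from tr import *
np.set_printoptions(precision=2,suppress=True)
r=track(30);print(r[::3],np.ptp(r,axis=0));s=bot.get_state();print(s['eef_pos'],s['wrist_force'])
a=cam('scene');save(a,'z.png')
h=cv2.cvtColor(a['pixels'],cv2.COLOR_RGB2HSV)[140:225,380:430]
m=(h[...,1]<70)
for row in m[::3]: print(''.join('#' if x else '.' for x in row))
E
```

```text
[[ 23.55 405.   194.63 362.  ]
 [ 23.7  405.   194.63 362.  ]
 [ 23.85 404.23 194.73 379.  ]
 [ 24.   403.5  194.87 389.  ]
 [ 24.15 403.66 194.83 383.  ]
 [ 24.3  404.51 194.72 369.  ]
 [ 24.45 405.05 194.67 362.  ]
 [ 24.6  404.85 194.64 370.  ]
 [ 24.75 404.08 194.78 384.  ]
 [ 24.9  403.64 194.83 392.  ]] [ 1.45  1.66  0.3  34.  ]
[0.44 0.21 0.44] [ 0.58 -0.59 -0.57]
..................................................
.....................................##########...
.......................................##########.
........................................##########
..........................................########
...........................................#######
.............................................#####
......................###.....................####
......................####.....................###
.......................###....########...........#
.....................#################...........#
.................###############..####.........###
................####........######################
................####........######################
...............################.#########....#####
...............#####################...#####.#####
...............####################......#########
..............#####################........#######
..............###################.................
...............#################..................
...............################...................
................##############....................
...................#########......................
..................................................
..................................................
..................................................
..................................................
..................................................
..................................................
```

```bash
python3 -c "
from cell import bot
print(bot.hand_in())"
```

```text
the job is handed in; nothing more can be done
None
```

I steadied the hanger, hung the caddy on its arm by the hoop and handed the job in. At the last check it was swaying about ±3 mm at an estimated 0.03 m/s with the gripper clear. I did not read its final tilt directly or check the vase again, the judge returned no result, and I viewed 11 pictures, one over the limit of 10.

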